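Start the parts cleaner behind its push-latch flap

TASK

Start the bench parts cleaner: press the flap on its console so that it pops open, press the large round key beneath it fully down and let it come up again, then push the flap shut and press it in so that it latches flush. Leave the small square key and everything standing around alone: nothing is to be picked up or shifted.

Things in the scene. Friction and masses are not known exactly. Their poses are not given: they have to be found in the camera images.
- cleaner: bench parts cleaner, fixed: grey console (195 mm deep, 156 wide, flat top 75 mm above the bench) and, on its left (+y), a steel tank (222 wide, 94 high). Origin on the bench under the console; x from its front edge (x = -70 mm, nearer the robot) to its back (+125 mm), y to the tank, z up. A recess in the console's top (74 x 114 mm, 22 deep) lies under the flap
- flap_hinge (a point): middle of the flap's hinge line, fixed to the cleaner and with its axes (x to the back, y along the hinge, z up); 2 mm below the console's top, 34 mm behind the cleaner's origin. The flat dark window behind the hinge is only a display
- flap_press (a point): where a finger presses the flap: on its outer face, 50 mm from the hinge line, half-way along it; moves with the flap, z axis = outward normal. The flap is a plain aluminium slab, 70 mm from hinge to free edge, 110 wide, 4 thick, its top flush with the console's when latched; free edge towards the robot, hinge on the far edge
- flap (a joint): flap angle, rad: 0 latched flush, negative pressed in, 1.2 fully open. Pressed in to its stop (-0.10; latch trips at -0.07; 5 mm at the press point, about 3 N, then hard) and let go after a moment, it springs open to 1.2 in about 1 s. From open, pushed over from its back and in to the same stop (1 to 4 N), then let go, it stays at 0; let go short of that it reopens. Do not slam
- round_key_top (a point): centre of the top of the large round key, 26 mm across, in the recess below the flap: 46 mm in front of the hinge line, 26 mm to the tank's side (+y) of its middle, top 11.5 mm below the console's top. Reachable only with the flap open
- round_key (a joint): travel of the round start key, m: 0 up, 0.005 fully down (about 4 N); springs back
- square_key (a joint): travel of the small square key, m: 12 x 12 mm, in the recess beside the round key, 56 mm from it in -y; 0 up, 0.004 down. Not to be pressed
- bolt_cup: clear plastic cup, 72 mm across, 55 mm high, in front of the console; a bystander, origin at the centre of its underside, to be left where it is
- jar: amber jar with white cap, 48 mm across, 75 mm high, to the right of the console; a bystander, origin at the centre of its underside, to be left where it is
- bearing: steel bearing ring, 44 mm across, 14 mm high, lying on the tank lid; a bystander, origin at the centre of its underside, to be left where it is
- tappet: steel valve tappet, 26 mm across, 42 mm high, standing in front of the console; a bystander, origin at the centre of its underside, to be left where it is
- cap: round aluminium cap, 68 mm across, 18 mm high, in front of the tank; a bystander, origin at the centre of its underside, to be left where it is
- driver: yellow-handled screwdriver lying on the bench; a bystander, to be left where it is
- bushing: dark steel bushing, 28 mm across, 50 mm high, standing to the right of the console; a bystander, origin at the centre of its underside, to be left where it is

How it is judged:
By the outcome, as a careful person would: the job done as asked, in the order asked, and still so for the second after the job is handed in, with the robot touching nothing.
It also fails if it takes over 51 s, if anything falls off the work surface, if the arm or the gripper's body presses on something with over 40 N, if the wrist force passes 120 N, or if a joint passes its speed limit or range.

ROBOT

A 6-joint arm with a two-finger parallel gripper is mounted at the origin on the work surface. World frame = base frame: x ahead of the robot, y to its left, z up, the work surface at z = 0. Lengths are in mm, angles in rad, forces in N, time in s.
With the tool pointing down it reaches from about 275 to 750 mm from the base axis. Payload 10.2 kg.
Tool frame: the origin (TCP) lies between the finger pads; the fingertips stand 17 mm ahead of it and the grasp point (between the pads) lies 2 mm behind it (tips_ahead is the distance from the TCP to the fingertips, in mm); z points along the fingers, y is the line along which they close (so a half turn about z gives the same grasp; the last joint's range is limited). The gripper opens to 85 mm and grips with 20 to 120 N. Pads are 22 mm wide; open, the fingers measure 114 mm over their backs; the gripper's body (76 mm by 85 mm) begins 54 mm behind the grasp point. The pads swing forward as they close: fully open they stand 13 mm farther back than shut.
Start: joints at [1.054, 0.313, 1.498, -0, 1.331, -0.223], TCP at [152.048, 502.506, 248.294] pointing down, gripper open.
Joint ranges: [-2.94, 2.94], [-0.97, 2.17], [0.19, 2.56], [-1.23, 4.37], [0.02, 3.11], [-2.88, 2.88]. Speed limits (rad/s): [2.39, 2.39, 3.01, 3.14, 3.14, 3.14].

INTERFACE

Orientations are given as a unit quaternion [w, x, y, z].
In Python, from rig import sense, capture, finish_job, boxes_of, tips_ahead gives the robot as it stands.
- The arm moves only by the tool drive_tool, never from a script. Its argument "commands" is text: rows parted by semicolons, each of 7 numbers parted by spaces: the shift along the world's x, y, z in units of 0.1 m (1.0 is 0.1 m), then the turn, a rotation vector about the world's x, y, z in units of pi/4 rad (1.0 is pi/4 rad), then the opening in per cent of the stroke, from 0 (shut) to 100 (fully open). A call has 1 to 20 rows; each row shifts and turns the commanded pose from where the row before left it; what a row does not reach is not made up. A row lasts 1/12 s, in which the tool goes at most 41.7 mm and 7.16 degrees, less where a joint would pass 70% of its speed; a pose out of reach is approached as far as the arm can. A call with a number of a shift or a turn outside -1 to 1 is refused whole. A call with a gripper value outside its range is refused whole. The fingers move at their own pace and stop on an object; "force" is the grip in N (left out, the last holds). Time passes only in rows, so rows that do not move let the fingers close. It gives the time, the measured TCP pose, the force, the opening and the grip force at its end, in the units of the state.
- sense(): the state, without advancing time (a new reading comes with each control period).
- capture(name): name is "scene" or "top" or "wrist"; returns a dict with "pixels" (384x512x3 uint8, blue, green, red), "fov_y" (degrees; the focal length in pixels is half the picture's height over the tangent of half this angle, whatever the lens; pixels are square), "cx", "cy" (the principal point, pixels), "position" and "attitude" of the camera in the world; the wrist camera has in their place "tool_from_camera" (4x4, takes a point from camera to tool coordinates, whose origin is the TCP and whose axes are the flange's). Camera axes: x right, y down, z forward; pixel columns grow to the right and rows downward; lengths in mm; the calibration is good to about 2 mm. The wrist camera is an equidistant fisheye: a pixel r from the principal point sees the ray r / f radians off the axis. A picture is of the moment at which its call begins: read the wrist's pose just before it. There is no depth.
- finish_job(): hands the job in; it is judged then, once.
Trained networks look in a picture, given as the dict that the camera call returned (one of the last four; its "shot" number tells which), for a name from the list of things; names that differ only in an ending like _2 or _b are one class to them, and where a whole thing is asked for, a point or a joint stands for the part that bears it (a point fixed in the world has none). Each returns a list of dicts, best first, with "confidence" (0 to 1); they miss things now and then, are a little off and sometimes report something else, mostly with a low value. They report only what shows in the picture. A call takes as long as a camera call.
- boxes_of(picture, name): "position" ([column, row] in pixels, amid what is visible of it).
The state is a dict: "time_s": time; "joints": joint angles; "dq": joint speeds; "tau": joint torques, N m; "eef_pos": TCP position; "ee_rot": TCP orientation; "force": force on the tool from outside, world axes, zero at the start; "wrist_torque": the same for the moment, N m; "grip_width": opening from 0.0 (shut) to 1.0 (fully open); "grip_force": force on a finger pad.
Only numpy, scipy, OpenCV 4.12 (cv2) and the standard library are available. Lean on these libraries where they do the work, as an engineer would, in place of code of your own. Each camera call takes 0.05 s, during which the arm holds its last target. There are 200 camera calls.

## Working session

There is one attempt and no reset: what is moved stays moved. The work goes in short steps, Python scripts to look and compute and a tool call to move; the robot and the scene stay as the last step left them, time stands still between calls to the robot, and variables do not carry over. Pictures are saved under pics/ and viewed, at most 10 in all, crops included, and the job is handed in when it is done.

Besides the shell and the picture viewer there is one more tool, called after "Request:" by a JSON object that holds its "fn" and its "kwargs", one argument or row to a line. drive_tool: Moves the arm, as the interface text tells. Shifts and turns lie within -1 to 1; 1 stands for 0.1 m of shift or pi/4 rad of turn. Its arguments: {"type":"object","properties":{"commands":{"type":"string"},"force":{"type":"number"}},"required":["commands"]}

```bash
ls; mkdir -p pics; python3 - <<'E'
from rig import *
import cv2,numpy as np
s=sense();print(s['time_s'],s['eef_pos'],s['ee_rot'],s['grip_width'],s['force'])
for n in ['scene','top']:
    p=capture(n);cv2.imwrite(f'pics/{n}0.png',p['pixels'])
    print(n,p['fov_y'],p['cx'],p['cy'],p['position'],p['attitude'])
    for k in ['cleaner','flap_hinge','flap_press','round_key_top','bolt_cup','jar','bearing','tappet','cap','driver','bushing']:
        r=boxes_of(p,k);print(k,[(np.round(b['position'],1).tolist(),round(b['confidence'],2)) for b in r[:2]])
E
```

```text
pics
0.0 [151.91902719 502.28334553 247.7420775 ] [-2.37663647e-04  1.46382212e-01  9.89227890e-01 -6.11032737e-04] 1.0026262197070828 [-0.07689731 -0.21123543  0.64008194]
scene 52.78266200083256 255.42295068102425 186.31166367785877 [1135.76125738  -58.5580436   686.85569768] [-0.25681851  0.6340024   0.67450965 -0.27770837]
cleaner [([348.7, 204.8], 0.97)]
flap_hinge [([352.5, 207.3], 0.64)]
flap_press [([306.0, 191.9], 0.83)]
round_key_top []
bolt_cup [([265.2, 167.5], 0.63)]
jar [([242.8, 215.0], 0.73), ([305.6, 192.3], 0.39)]
bearing [([370.6, 183.9], 0.59)]
tappet [([347.0, 201.9], 0.25)]
cap []
driver [([125.8, 149.8], 0.57)]
bushing [([261.9, 245.8], 0.82)]
top 53.480681810536105 258.8394354487062 192.14637224277388 [ 490.4279425  -124.73535079 1106.16824459] [-0.01219696  0.70761717 -0.70638345  0.01231237]
cleaner [([170.6, 190.1], 0.87)]
flap_hinge [([169.3, 186.3], 0.96)]
flap_press [([209.8, 185.1], 0.74)]
round_key_top []
bolt_cup [([242.3, 225.8], 0.78)]
jar [([259.0, 168.7], 0.59)]
bearing [([156.5, 184.8], 0.69)]
tappet [([209.3, 222.7], 0.65)]
cap [([177.2, 245.8], 0.63)]
driver [([169.0, 188.3], 0.69), ([379.9, 250.2], 0.68)]
bushing []
```

```bash
python3 - <<'E'
import cv2
a=cv2.imread('pics/top0.png')[110:290,90:330];cv2.imwrite('pics/top1.png',cv2.resize(a,None,fx=3.3,fy=3.3,interpolation=cv2.INTER_CUBIC))
a=cv2.imread('pics/scene0.png')[120:300,200:440];cv2.imwrite('pics/scene1.png',cv2.resize(a,None,fx=3.3,fy=3.3,interpolation=cv2.INTER_CUBIC))
E
```

```text
(no output)
```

View pics/top1.png

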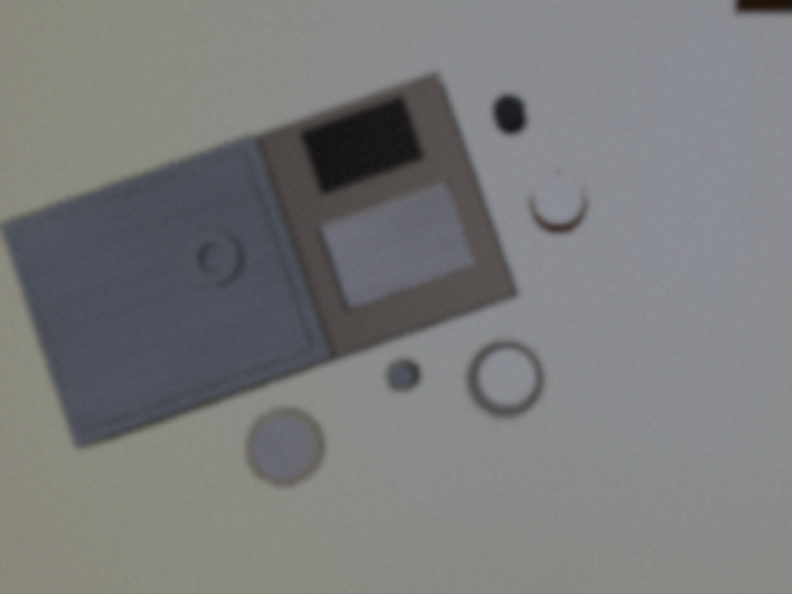

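View pics/scene1.png

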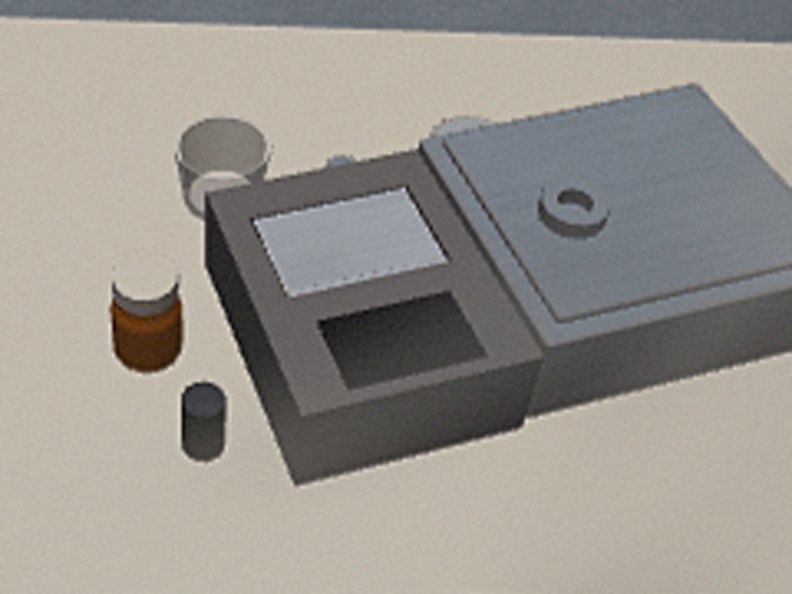

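The top view shows the flap with crop corners at (322,225), (446,182), (474,262) and (348,308), free edge towards the robot. The scene view, from behind, shows the same flap at (250,218), (406,187), (450,262) and (292,297). The cup, tappet and cap stand in front of the console. Next I fit the cleaner's pose to these corners.

```bash
cat > h.py <<'E'
import numpy as np
from scipy.spatial.transform import Rotation as R
def rot(q): return R.from_quat([q[1],q[2],q[3],q[0]])
def proj(P,c):
    f=192/np.tan(np.radians(c['fov_y']/2)); v=rot(c['attitude']).inv().apply(np.asarray(P)-c['position'])
    return np.c_[c['cx']+f*v[:,0]/v[:,2],c['cy']+f*v[:,1]/v[:,2]]
def world(P,pose):
    x,y,a=pose; P=np.atleast_2d(P); c,s=np.cos(a),np.sin(a)
    return np.c_[x+c*P[:,0]-s*P[:,1],y+s*P[:,0]+c*P[:,1],P[:,2]]
E
python3 - <<'E'
from h import *
from rig import *
from scipy.optimize import least_squares
M=np.array([(34,55),(34,-55),(-36,-55),(-36,55),(125,-78),(-70,-78),(-70,78),(125,78)],float);M=np.c_[M,np.full(8,75)]
T=np.array([(322,225),(446,182),(474,262),(348,308),(437,72),(516,295),(332,357),(257,137)]);T=(T+.5)/3.3-.5+[90,110]
S=np.array([(450,262),(292,297),(250,218),(406,187),(302,415),(205,193),(420,150),(541,355)]);S=(S+.5)/3.3-.5+[200,120]
ct=capture('top');cs=capture('scene')
for use in ('t','s','ts'):
    def f(p):
        W=world(M,p);r=[]
        if 't' in use:r.append(proj(W,ct)-T)
        if 's' in use:r.append(proj(W,cs)-S)
        return np.concatenate(r).ravel()
    s=least_squares(f,[600,50,.3],loss='soft_l1');print(use,s.x.round(3),np.abs(s.fun).max(),np.sqrt((s.fun**2).mean()))
p=s.x
print(s.fun.reshape(-1,2).round(1).tolist())
for n,q in dict(hinge=(34,0,73),press=(-16,0,75),key=(-12,26,63.5),edge=(-36,0,75)).items():print(n,world(q,p).round(1))
st=sense();print(rot(st['ee_rot']).as_matrix().round(3).tolist(),st['time_s'],tips_ahead)
# bystanders from top view at mid-heights
f=192/np.tan(np.radians(ct['fov_y']/2))
for n,uv,z in [('cup',(506,378),55),('tappet',(403,375),42),('cap',(285,447),18),('jar',(559,200),75),('bush',(510,112),50),('bearing',(220,258),108)]:
    u=(np.array(uv)+.5)/3.3-.5+[90,110];d=rot(ct['attitude']).apply([(u[0]-ct['cx'])/f,(u[1]-ct['cy'])/f,1])
    print(n,(ct['position']+d*(z-ct['position'][2])/d[2]).round(0))
E
```

```text
t [5.48621e+02 7.78600e+00 3.40000e-01] 1.2122880737506705 0.5259869859947034
s [5.49108e+02 9.98500e+00 3.41000e-01] 1.2327330681386002 0.6942953793401644
ts [548.899   8.967 -12.226] 1.7344653701793504 0.6957784080654219
[[-1.0, 0.8], [-0.3, 0.4], [-0.3, 0.4], [-0.5, -0.0], [-0.6, -0.5], [-0.8, -0.6], [0.4, -0.2], [-0.3, -1.3], [-1.1, -0.9], [-1.7, -0.8], [0.7, 0.3], [-0.4, 0.1], [-0.6, 0.3], [0.0, -0.4], [-1.2, -0.3], [0.7, 0.8]]
hinge [[580.9  20.3  73. ]]
press [[533.8   3.6  75. ]]
key [[528.9  29.5  63.5]]
edge [[515.  -3.  75.]]
[[-0.957, 0.29, -0.0], [0.29, 0.957, -0.0], [-0.0, -0.0, -1.0]] 1.3 17.0
cup [439. -81.  55.]
tappet [440.   6.  42.]
cap [377. 110.  18.]
jar [ 586. -125.   75.]
bush [662. -84.  50.]
bearing [536. 144. 108.]
```

Request:
{"fn": "drive_tool", "kwargs": {
  "commands": "0.19 -0.25 0 0 0 0.04 0;0.19 -0.25 0 0 0 0.04 0;0.19 -0.25 0 0 0 0.04 0;0.19 -0.25 0 0 0 0.04 0;0.19 -0.25 0 0 0 0.04 0;0.19 -0.25 0 0 0 0.04 0;0.19 -0.25 0 0 0 0.04 0;0.19 -0.25 0 0 0 0.04 0;0.19 -0.25 0 0 0 0.04 0;0.19 -0.25 0 0 0 0.04 0;0.19 -0.25 0 0 0 0.04 0;0.19 -0.25 0 0 0 0.04 0;0.19 -0.25 0 0 0 0.04 0;0.19 -0.25 0 0 0 0.04 0;0.19 -0.25 0 0 0 0.04 0;0.19 -0.25 0 0 0 0.04 0;0.19 -0.25 0 0 0 0.04 0;0.19 -0.25 0 0 0 0.04 0;0.19 -0.25 0 0 0 0.04 0;0.19 -0.25 0 0 0 0.04 0"
}}

```text
time_s: 2.97
eef_pos: [532.8, 1.0, 248.3]
ee_rot: [0.0, -0.167, 0.986, -0.0]
force: [0.3, 0.5, 0.1]
grip_width: -0.003
grip_force: 0.0
```

```bash
python3 - <<'E'
from h import *
from rig import *
import rig,cv2
s=sense();print(s['time_s'],s['eef_pos'],rot(s['ee_rot']).as_matrix().round(3).tolist(),s['joints'],s['force'],tips_ahead)
p=capture('wrist');print(p['tool_from_camera'],p['fov_y'],p['cx'],p['cy']);cv2.imwrite('pics/w0.png',p['pixels'])
# project expected flap corners into fisheye
T=np.array(p['tool_from_camera']);Rt=rot(s['ee_rot']);f=192/np.tan(np.radians(p['fov_y']/2))
W=world([(34,55,75),(34,-55,75),(-36,-55,75),(-36,55,75),(-16,0,75)],(548.9,9,.34))
c=(Rt.inv().apply(W-s['eef_pos'])-T[:3,3])@T[:3,:3]
th=np.arctan2(np.hypot(c[:,0],c[:,1]),c[:,2]);u=c[:,:2]/np.hypot(c[:,0],c[:,1])[:,None]*(f*th)[:,None]+[p['cx'],p['cy']]
print(u.round(1).tolist())
im=p['pixels'].copy()
for q in u: cv2.drawMarker(im,tuple(int(v) for v in q.round()),(0,0,255),cv2.MARKER_CROSS,7,1)
cv2.imwrite('pics/w1.png',im)
E
```

```text
2.9667 [532.78885733   1.03953592 248.30921018] [[-0.944, -0.33, 0.0], [-0.33, 0.944, -0.0], [-0.0, -0.0, -1.0]] [-2.18103728e-01  3.30010476e-01  1.47426077e+00 -4.09636317e-06
  1.33722518e+00 -2.12476400e+00] [0.25907756 0.45023727 0.11717243] 17.0
[[-4.75649286e-04 -9.58844408e-01 -2.83931638e-01  7.06521845e+01]
 [ 9.99999681e-01 -6.38309771e-04  4.80364292e-04  6.73470354e-03]
 [-6.41830954e-04 -2.83931319e-01  9.58844406e-01 -1.25501204e+02]
 [ 0.00000000e+00  0.00000000e+00  0.00000000e+00  1.00000000e+00]] 65.70646984690485 251.6661101959306 195.72465953735494
[[303.9, 225.2], [203.4, 225.7], [200.0, 162.4], [306.9, 162.0], [253.6, 180.9]]
```

View pics/w1.png

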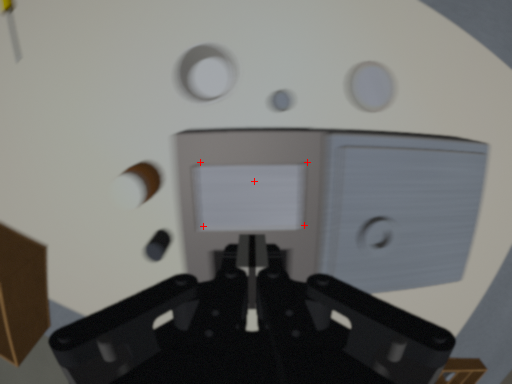

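The wrist view shows the shut flap at columns 193–305, rows 165–231, within about 4 px of the prediction. I'll descend towards the press point.

Request:
{"fn": "drive_tool", "kwargs": {
  "commands": "0.03 0.03 -0.3 0 0 0 0;0 0 -0.3 0 0 0 0;0 0 -0.3 0 0 0 0;0 0 -0.25 0 0 0 0;0 0 -0.2 0 0 0 0;0 0 -0.05 0 0 0 0;0 0 -0.05 0 0 0 0;0 0 -0.05 0 0 0 0;0 0 0 0 0 0 0"
}}

```text
time_s: 3.77
eef_pos: [535.3, 5.5, 98.5]
ee_rot: [0.0, -0.166, 0.986, -0.0]
force: [-0.4, -0.7, -0.2]
grip_width: -0.0
grip_force: 0.0
```

Request:
{"fn": "drive_tool", "kwargs": {
  "commands": "0 0 -0.03 0 0 0 0;0 0 -0.03 0 0 0 0;0 0 -0.02 0 0 0 0;0 0 -0.01 0 0 0 0;0 0 0 0 0 0 0"
}}

```text
time_s: 4.18
eef_pos: [535.4, 5.4, 89.6]
ee_rot: [0.0, -0.166, 0.986, -0.0]
force: [2.2, -0.5, 0.7]
grip_width: 0.0
grip_force: 1.1
```

Request:
{"fn": "drive_tool", "kwargs": {
  "commands": "0 0 -0.01 0 0 0 0;0 0 -0.01 0 0 0 0;0 0 0 0 0 0 0"
}}

```text
time_s: 4.43
eef_pos: [535.5, 5.5, 87.7]
ee_rot: [0.001, -0.166, 0.986, -0.0]
force: [-0.2, -0.6, 5.3]
grip_width: 0.001
grip_force: 2.9
```

Request:
{"fn": "drive_tool", "kwargs": {
  "commands": "0 0 -0.01 0 0 0 0;0 0 0 0 0 0 0"
}}

```text
time_s: 4.6
eef_pos: [535.5, 5.4, 87.3]
ee_rot: [0.001, -0.167, 0.986, -0.0]
force: [-2.0, -0.1, 11.2]
grip_width: -0.003
grip_force: 5.8
```

Force has risen to 11 N, so the flap is at its hard stop. I'll lift off and let it open.

Request:
{"fn": "drive_tool", "kwargs": {
  "commands": "0 0 0.1 0 0 0 0;0 0 0.3 0 0 0 0;0 0 0.4 0 0 0 0;0 0 0.4 0 0 0 0;0 0 0.1 0 0 0 0;0 0 0 0 0 0 0;0 0 0 0 0 0 0;0 0 0 0 0 0 0;0 0 0 0 0 0 0;0 0 0 0 0 0 0;0 0 0 0 0 0 0;0 0 0 0 0 0 0;0 0 0 0 0 0 0;0 0 0 0 0 0 0;0 0 0 0 0 0 0"
}}

```text
time_s: 5.85
eef_pos: [535.0, 5.5, 216.3]
ee_rot: [-0.0, -0.166, 0.986, -0.0]
force: [-0.2, 0.5, 0.6]
grip_width: 0.002
grip_force: 0.0
```

```bash
python3 - <<'E'
from h import *
from rig import *
import cv2
s=sense();print(s['time_s'],s['eef_pos'],s['force'])
p=capture('wrist');cv2.imwrite('pics/w2.png',p['pixels'])
r=boxes_of(p,'round_key_top');print(r)
q=r[0]['position']
T=np.array(p['tool_from_camera']);Rt=rot(s['ee_rot']);f=192/np.tan(np.radians(p['fov_y']/2))
d=np.array(q)-[p['cx'],p['cy']];n=np.hypot(*d);ray=np.r_[d/n*np.sin(n/f),np.cos(n/f)]
w=Rt.apply(T[:3,:3]@ray);o=s['eef_pos']+Rt.apply(T[:3,3]);print((o+w*(63.5-o[2])/w[2]).round(1),world((-12,26,63.5),(548.9,9,.34)))
E
```

```text
5.85 [535.04148111   5.49812326 216.26541244] [-0.20683965  0.53010168  0.62642915]
[{'position': [276.5, 184.4], 'confidence': 0.69}]
[527.4  28.5  63.5] [[528.91627962  29.5097762   63.5       ]]
```

View pics/w2.png

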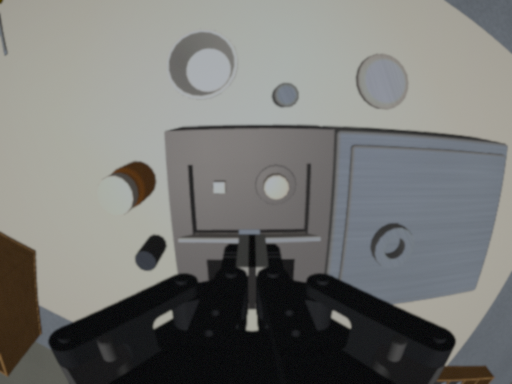

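The flap is open. The round key is at (276,185) and the square key at (219,187), and the key estimate agrees with the model to within 2 mm. I'll tilt the tool so its body clears the open flap, then approach along the tool axis.

Request:
{"fn": "drive_tool", "kwargs": {
  "commands": "-0.085 0.022 -0.122 0.042 -0.12 0 0;-0.085 0.022 -0.122 0.042 -0.12 0 0;-0.085 0.022 -0.122 0.042 -0.12 0 0;-0.085 0.022 -0.122 0.042 -0.12 0 0;-0.085 0.022 -0.122 0.042 -0.12 0 0;0 0 0 0 0 0 0;0 0 0 0 0 0 0"
}}

```text
time_s: 6.53
eef_pos: [493.4, 16.4, 156.8]
ee_rot: [0.237, -0.162, 0.957, 0.042]
force: [0.0, 0.3, -0.2]
grip_width: -0.002
grip_force: 0.0
```

```bash
python3 - <<'E'
from h import *
from rig import *
s=sense();print(s['eef_pos'],s['force'],s['joints'].round(2) if hasattr(s['joints'],'round') else s['joints'])
A=rot(s['ee_rot']).as_matrix();A=R.from_euler('z',-.34).as_matrix()@A;print(A.round(3))
k=np.array([528.5,29.2,63.5])
for y in(-14,0,14):print('corner-TCP',rot(s['ee_rot']).apply([11,y,17]).round(1))
E
```

```text
[493.41867765  16.43226712 156.79083969] [ 0.00526108  0.28353755 -0.21668052] [-0.36  0.17  2.03  0.54  0.63 -2.65]
[[-0.884  0.005  0.467]
 [ 0.006  1.     0.001]
 [-0.467  0.004 -0.884]]
corner-TCP [  2.9 -13.7 -20.2]
corner-TCP [ -1.7  -0.5 -20.2]
corner-TCP [ -6.3  12.7 -20.1]
```

Request:
{"fn": "drive_tool", "kwargs": {
  "commands": "0.06 0.022 -0.115 0 0 0 0;0.06 0.022 -0.115 0 0 0 0;0.06 0.022 -0.115 0 0 0 0;0.06 0.022 -0.115 0 0 0 0;0.06 0.022 -0.115 0 0 0 0;0.06 0.022 -0.115 0 0 0 0;0 0 0 0 0 0 0"
}}

```text
time_s: 7.12
eef_pos: [531.4, 30.3, 87.1]
ee_rot: [0.237, -0.163, 0.957, 0.042]
force: [-0.3, -0.6, -0.3]
grip_width: 0.001
grip_force: 0.0
```

Request:
{"fn": "drive_tool", "kwargs": {
  "commands": "0 0 -0.02 0 0 0 0;0 0 -0.02 0 0 0 0;0 0 -0.02 0 0 0 0;0 0 0 0 0 0 0"
}}

```text
time_s: 7.45
eef_pos: [530.1, 29.8, 82.3]
ee_rot: [0.238, -0.162, 0.957, 0.042]
force: [1.2, -0.6, 0.6]
grip_width: -0.0
grip_force: 0.5
```

Request:
{"fn": "drive_tool", "kwargs": {
  "commands": "0 0 -0.015 0 0 0 0;0 0 -0.01 0 0 0 0;0 0 0 0 0 0 0"
}}

```text
time_s: 7.7
eef_pos: [530.1, 29.8, 79.6]
ee_rot: [0.238, -0.162, 0.957, 0.042]
force: [0.3, 1.0, 2.4]
grip_width: -0.004
grip_force: 1.2
```

Request:
{"fn": "drive_tool", "kwargs": {
  "commands": "0 0 -0.01 0 0 0 0;0 0 0 0 0 0 0"
}}

```text
time_s: 7.87
eef_pos: [530.1, 29.8, 78.5]
ee_rot: [0.238, -0.162, 0.957, 0.042]
force: [0.9, -0.2, 2.9]
grip_width: -0.002
grip_force: 1.5
```

Request:
{"fn": "drive_tool", "kwargs": {
  "commands": "0 0 -0.01 0 0 0 0;0 0 0 0 0 0 0"
}}

```text
time_s: 8.03
eef_pos: [530.1, 29.8, 77.5]
ee_rot: [0.238, -0.162, 0.957, 0.042]
force: [1.7, -0.6, 3.7]
grip_width: -0.004
grip_force: 1.8
```

Request:
{"fn": "drive_tool", "kwargs": {
  "commands": "0 0 -0.01 0 0 0 0;0 0 0 0 0 0 0"
}}

```text
time_s: 8.2
eef_pos: [530.3, 29.8, 76.9]
ee_rot: [0.238, -0.162, 0.957, 0.042]
force: [-1.7, -0.0, 9.5]
grip_width: 0.001
grip_force: 4.8
```

The key is fully down against its stop. I'll release it and back out along the tool axis, untilt, and go over and behind the flap.

Request:
{"fn": "drive_tool", "kwargs": {
  "commands": "0 0 0 0 0 0 0;0 0 0.05 0 0 0 0;-0.055 -0.019 0.11 0 0 0 0;-0.055 -0.019 0.11 0 0 0 0;-0.055 -0.019 0.11 0 0 0 0;-0.055 -0.019 0.11 0 0 0 0;-0.055 -0.019 0.11 0 0 0 0;-0.055 -0.019 0.11 0 0 0 0;-0.055 -0.019 0.11 0 0 0 0;0 0 0.15 -0.042 0.12 0 0;0 0 0.15 -0.042 0.12 0 0;0 0 0.15 -0.042 0.12 0 0;0 0 0.15 -0.042 0.12 0 0;0 0 0.15 -0.042 0.12 0 0;0 0 0 0 0 0 0"
}}

```text
time_s: 9.45
eef_pos: [493.0, 17.2, 234.0]
ee_rot: [-0.002, -0.168, 0.986, 0.001]
force: [0.3, -0.7, 0.8]
grip_width: -0.001
grip_force: 0.0
```

Request:
{"fn": "drive_tool", "kwargs": {
  "commands": "0.217 0.021 -0.06 0 0 0 0;0.217 0.021 -0.06 0 0 0 0;0.217 0.021 -0.06 0 0 0 0;0.217 0.021 -0.06 0 0 0 0;0.217 0.021 -0.06 0 0 0 0;0 0 0 0 0 0 0;0 0 0 0 0 0 0"
}}

```text
time_s: 10.03
eef_pos: [599.4, 27.5, 200.0]
ee_rot: [-0.003, -0.167, 0.986, 0.003]
force: [0.1, 0.2, 0.3]
grip_width: 0.001
grip_force: 0.0
```

```bash
cat > st.py <<'E'
from h import *
from rig import *
s=sense();A=R.from_euler('z',-.34)
print(s['time_s'],s['eef_pos'].round(1),s['force'].round(1),'cleaner frame tip corner',A.apply(np.array(s['eef_pos'])+rot(s['ee_rot']).apply([11,0,17])-[549,9,0]).round(1))
print((A*rot(s['ee_rot'])).as_matrix().round(3).tolist())
E
python3 st.py
```

```text
10.0333 [599.4  27.5 200. ] [0.1 0.2 0.3] cleaner frame tip corner [ 42.6   0.8 183. ]
[[-1.0, 0.004, -0.004], [0.004, 1.0, 0.006], [0.004, 0.006, -1.0]]
```

Request:
{"fn": "drive_tool", "kwargs": {
  "commands": "-0.04 -0.014 -0.183 0 0 0 0;-0.04 -0.014 -0.183 0 0 0 0;-0.04 -0.014 -0.183 0 0 0 0;-0.075 -0.03 0.01 0 0 0 0;-0.05 -0.02 0 0 0 0 0;0 0 0 0 0 0 0"
}}

```text
time_s: 10.53
eef_pos: [574.7, 17.8, 149.5]
ee_rot: [-0.001, -0.167, 0.986, 0.002]
force: [0.4, 0.1, -0.4]
grip_width: -0.002
grip_force: 0.0
```

```bash
python3 st.py
```

```text
10.5333 [574.7  17.8 149.5] [ 0.4  0.1 -0.4] cleaner frame tip corner [ 1.610e+01 -1.000e-01  1.325e+02]
[[-1.0, 0.004, -0.001], [0.004, 1.0, 0.004], [0.001, 0.004, -1.0]]
```

Request:
{"fn": "drive_tool", "kwargs": {
  "commands": "-0.04 -0.014 -0.026 0 0 0 0;-0.04 -0.014 -0.026 0 0 0 0;-0.04 -0.014 -0.026 0 0 0 0;-0.046 -0.016 -0.036 0 0 0 0;-0.046 -0.016 -0.036 0 0 0 0;-0.038 -0.013 -0.045 0 0 0 0;-0.038 -0.013 -0.045 0 0 0 0;-0.029 -0.01 -0.051 0 0 0 0;-0.029 -0.01 -0.051 0 0 0 0;0 0 0 0 0 0 0"
}}

```text
time_s: 11.37
eef_pos: [540.0, 6.2, 112.7]
ee_rot: [-0.003, -0.167, 0.986, 0.002]
force: [1.1, -0.4, 1.5]
grip_width: 0.002
grip_force: 0.6
```

```bash
python3 st.py; python3 - <<'E'
from rig import *
import cv2
p=capture('scene');cv2.imwrite('pics/s2.png',cv2.resize(p['pixels'][90:300,190:440],None,fx=2.5,fy=2.5))
E
```

```text
11.3667 [540.    6.2 112.7] [ 1.1 -0.4  1.5] cleaner frame tip corner [-20.5   0.5  95.7]
[[-1.0, 0.004, -0.004], [0.004, 1.0, 0.005], [0.004, 0.005, -1.0]]
```

View pics/s2.png

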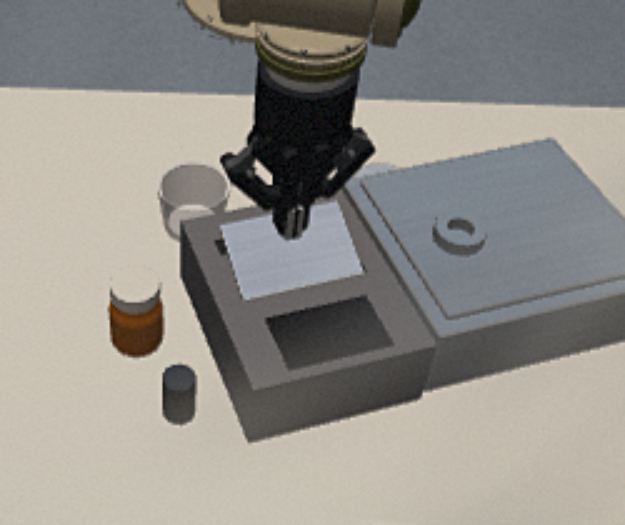

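The finger is on the flap's outer face near (290,225) in the crop and the flap is most of the way down. I'll keep following the arc.

Request:
{"fn": "drive_tool", "kwargs": {
  "commands": "-0.018 -0.006 -0.045 0 0 0 0;-0.018 -0.006 -0.045 0 0 0 0;-0.004 -0.001 -0.03 0 0 0 0;-0.004 -0.001 -0.03 0 0 0 0;-0.004 -0.001 -0.03 0 0 0 0;0 0 -0.03 0 0 0 0;0 0 -0.01 0 0 0 0;0 0 -0.01 0 0 0 0;0 0 0 0 0 0 0"
}}

```text
time_s: 12.17
eef_pos: [535.9, 4.8, 90.7]
ee_rot: [-0.002, -0.167, 0.986, 0.002]
force: [-0.8, -1.4, 1.7]
grip_width: 0.001
grip_force: 1.3
```

Request:
{"fn": "drive_tool", "kwargs": {
  "commands": "0 0 -0.01 0 0 0 0;0 0 0 0 0 0 0"
}}

```text
time_s: 12.33
eef_pos: [536.0, 4.9, 89.8]
ee_rot: [-0.002, -0.167, 0.986, 0.002]
force: [-1.2, -1.5, 3.6]
grip_width: -0.003
grip_force: 1.4
```

Request:
{"fn": "drive_tool", "kwargs": {
  "commands": "0 0 -0.01 0 0 0 0;0 0 -0.01 0 0 0 0;0 0 0 0 0 0 0"
}}

```text
time_s: 12.58
eef_pos: [536.1, 4.9, 87.9]
ee_rot: [-0.002, -0.167, 0.986, 0.002]
force: [-2.3, -1.6, 5.1]
grip_width: -0.002
grip_force: 2.3
```

Request:
{"fn": "drive_tool", "kwargs": {
  "commands": "0 0 -0.01 0 0 0 0;0 0 0 0 0 0 0;0 0 0 0 0 0 0"
}}

```text
time_s: 12.83
eef_pos: [536.1, 4.9, 87.5]
ee_rot: [-0.002, -0.167, 0.986, 0.002]
force: [-4.4, -0.4, 9.5]
grip_width: -0.004
grip_force: 4.9
```

The flap is at its stop with 9.5 N. I'll lift off gently and then look.

Request:
{"fn": "drive_tool", "kwargs": {
  "commands": "0 0 0 0 0 0 0;0 0 0.03 0 0 0 0;0 0 0.05 0 0 0 0;0 0 0.2 0 0 0 0;0 0 0.3 0 0 0 0;0 0 0.3 0 0 0 0;0 0 0.3 0 0 0 0;0 0 0 0 0 0 0;0 0 0 0 0 0 0;0 0 0 0 0 0 0;0 0 0 0 0 0 0;0 0 0 0 0 0 0;0 0 0 0 0 0 0;0 0 0 0 0 0 0;0 0 0 0 0 0 0;0 0 0 0 0 0 0;0 0 0 0 0 0 0;0 0 0 0 0 0 0"
}}

```text
time_s: 14.33
eef_pos: [536.1, 4.8, 204.9]
ee_rot: [-0.002, -0.167, 0.986, 0.002]
force: [-0.4, 0.2, -0.4]
grip_width: -0.0
grip_force: 0.0
```

```bash
python3 st.py; python3 - <<'E'
from rig import *
import cv2,numpy as np
p=capture('scene');a=p['pixels'][90:300,190:440];w=capture('wrist')['pixels'][60:270,130:380]
cv2.imwrite('pics/s3.png',cv2.resize(np.hstack([a,w]),None,fx=1.6,fy=1.6))
E
```

```text
14.3333 [536.1   4.8 204.9] [-0.4  0.2 -0.4] cleaner frame tip corner [-24.6   0.5 187.9]
[[-1.0, 0.004, -0.003], [0.004, 1.0, 0.004], [0.003, 0.004, -1.0]]
```

View pics/s3.png

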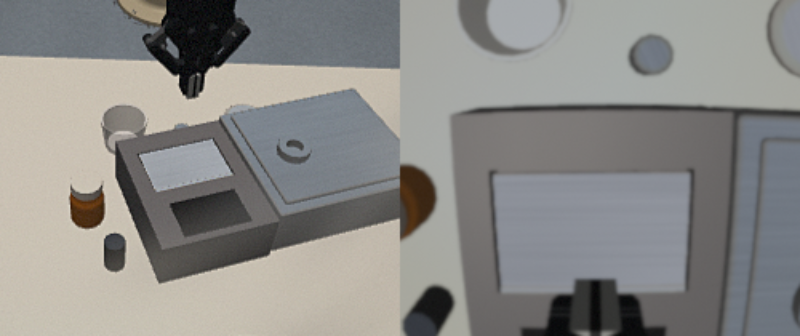

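Both views show the flap flush (scene crop around (185,163)), the bystanders in place and the tool clear. I'll hand in.

```bash
python3 -c "
from rig import *
print(finish_job())"
```

```text
the job is handed in; nothing more can be done
None
```

Job handed in at about 14.4 s of the 51 s: the flap popped open, the round key went to its stop and was released, and the flap is shut and flush in the last pictures; the square key was not touched and no bystander looked moved.

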